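# Bring the tall cup under the tap and open it

### The job

Push one of the spokes of the cup carousel's cross handle with a fingertip and turn the carousel until the tall cup stands centred under the spout of the tap; let it come to rest there. Only then push the tap lever round with a fingertip, away from the carousel, until it is fully open at its stop (the drinks line is not connected yet, so nothing flows). Do not touch or lift the cups, leave the other things on the counter where they are, and finish clear of everything.

Things in the scene. Friction and masses are not known exactly. Their poses are not given: they have to be found in the camera images.
- carousel (a joint): turning angle of the carousel (rad) about its vertical axis, 0 at the start whatever its heading, growing anticlockwise seen from above; free to turn more than a full turn either way, and nothing on it stops it from turning. It stays where it is left (friction about 0.1 N m, so about 2 N at a spoke).
- disc_top (a point): centre of the carousel disc's top face, 28 mm above the counter, on the turning axis. The disc is brown wood, 316 mm across, with a 20 mm steel mast and four dark round collars (74 mm outside, 12 mm high), centres 110 mm from the axis and 90 degrees apart. One collar holds the tall cup, the two next to it short cups; the one opposite the tall cup is empty.
- cross: the carousel's cross handle on top of the mast, turning with it: dark boss 36 mm across, 24 mm high, and four level steel spokes 12 mm thick reaching 78 mm from the axis, each with a black ball (18 mm) at its end. Origin on the axis at the spokes' mid-height, 200 mm above the counter; spokes along its x, -x, y, -y axes, each pointing midway between two collars. Between spokes it is open down to the cups.
- tall_cup: the tall cup, frosted plastic, 115 mm high (the short ones are 72 mm), 60 mm across at the foot and 84 mm at the rim, loose in its collar with 3 mm of play all round; its rim is 143 mm above the counter. Origin at the centre of its underside, z up.
- short_cup_a: a short cup, frosted plastic, 72 mm high, 74 mm across at the rim, loose in a carousel collar next to the tall cup's. Origin at the centre of its underside.
- short_cup_b: the other short cup, the same, in the collar on the tall cup's other side. Origin at the centre of its underside.
- spout (a point): the mouth of the tap's spout, a downturned steel tube 18 mm thick, 156 mm above the counter (clear above the tall cup's rim); its horizontal distance from the carousel's axis is 110 mm, the same as the collars'. The highest point of the spout tube is 185 mm above the counter.
- tower: the tap's steel column, fixed, 52 mm thick (foot 72 mm) and 202 mm high. Origin at the centre of its foot, z up. Its -y axis points along the spout to the carousel's axis, 200 mm away. The tap lever pivots on top of it about the same vertical axis.
- tap_lever (a joint): angle of the tap lever (rad): 0 closed, 1.4 fully open at its stop; starts between 0 and 0.2. At 0 it points along the tower's -x axis (roughly towards the robot); opening turns it clockwise seen from above, so at 1.4 it points nearly along the tower's y axis, away from the carousel. Stays where it is left (friction 0.06 N m, about 1 N at the bar).
- lever_bar: the tap lever's bar: level, dark, 12 mm thick, centre line 222 mm above the counter, with a black ball (20 mm) at its end, 80 mm from the pivot axis. Origin on the pivot axis at the bar's mid-height; the bar runs along its own -x axis. A round pivot boss, 26 mm across, reaches from 204 to 230 mm above the counter.
- cup_stack: bystander: a stack of upturned frosted cups, 84 mm across, 150 mm high, standing loose on the counter. Origin at the centre of its underside.
- syrup_jar: bystander: a closed amber jar, 72 mm across, 120 mm high, loose on the counter. Origin at the centre of its underside.
- stirrer_tray: bystander: an open wooden tray 100 x 160 mm, 50 mm high, loose on the counter. Origin at the centre of its underside.

How it is judged:
By the outcome, as a careful person would: the job done as asked, in the order asked, and still so for the second after the job is handed in, with the robot touching nothing.
It also fails if it takes over 58 s, if anything falls off the work surface, if the arm or the gripper's body presses on something with over 40 N, if the wrist force passes 120 N, or if a joint passes its speed limit or range.

### The arm

A 6-joint arm with a two-finger parallel gripper is mounted at the origin on the work surface. World frame = base frame: x ahead of the robot, y to its left, z up, the work surface at z = 0. Lengths are in m, angles in rad, forces in N, time in s.
With the tool pointing down it reaches from about 0.35 to 0.775 m from the base axis. Payload 5.5 kg.
Tool frame: the origin (TCP) lies at the very end of the fingers, on their centre line; the grasp point (between the pads) lies hold_point_z behind it (hold_point_z is the distance from the TCP to the grasp point, in m); x points along the fingers, y is the direction in which the jaws open and shut, and the axes are right-handed (so a half turn about x gives the same grasp; the last joint's range is limited). The gripper opens to 85 mm and grips with 20 to 120 N. Pads are 22 mm wide; open, the fingers measure 114 mm over their backs; the gripper's body (76 mm by 85 mm) begins 54 mm behind the grasp point. The pads swing forward as they close: fully open they stand 13 mm farther back than shut.
Start: joints at [-1.398, 0.313, 0.046, 1.304, 0, 1.431], TCP at [0.177, -0.547, 0.231] pointing down, gripper open.
Joint ranges: [-2.76, 2.76], [-0.86, 1.69], [-1.03, 1.26], [-2.2, 2.34], [-1.47, 1.5], [-3.14, 3.14]. Speed limits (rad/s): [2.57, 2.57, 3.14, 3.14, 3.14, 3.14].

### API

Orientations are given as a unit quaternion [w, x, y, z].
In Python, from workcell import * gives the robot as it stands. The module is installed in compiled form; this text tells all that it offers.
- The arm moves only by the tool step_arm, never from a script. Its argument "targets" is a list of rows, each a list of 3 entries, a list of its own where there are three numbers: the turn, a rotation vector about the tool's x, y, z in degrees, then the shift along the tool's x, y, z in cm, then the finger opening in cm, from 0 to 8.54. A call has exactly 10 rows; each row shifts and turns the commanded pose from where the row before left it, along the tool's axes as they then stand; what a row does not reach is not made up. A row lasts 1/10 s, in which the tool goes at most 50 mm and 8.59 degrees, less where a joint would pass 70% of its speed; a pose out of reach is approached as far as the arm can. A call with a gripper value outside its range is refused whole. The fingers move at their own pace and stop on an object; "force" is the grip in N (left out, the last holds). Time passes only in rows, so rows that do not move let the fingers close, or fill a call up. It gives the time, the measured TCP pose, the force and the opening at its end, in the units of the state.
- get_state(): the state, without advancing time (a new reading comes with each control period).
- read_camera(name): name is "side" or "top" or "wrist"; returns the picture (384x512x3 uint8, red, green, blue); there is no depth.
- camera_model(name): a dict with "fx", "fy", "cx", "cy" (pixels), "dist_coeffs" ([k1, k2, p1, p2, k3] as OpenCV has them; the pictures are not rectified), "xyz" and "rotation" of the camera in the world; the wrist camera has in their place "T_tool_cam" (4x4, takes a point from camera to tool coordinates, whose origin is the TCP and whose axes are the tool frame's). Camera axes: x right, y down, z forward; pixel columns grow to the right and rows downward; lengths in m; the calibration is good to about 2 mm. A picture is of the moment at which its call begins: read the wrist's pose just before it. camera_model takes no time and is no camera call.
- hand_in(): hands the job in, once; it reports no verdict.
Trained networks look in the newest picture that a camera, given by its name, has taken for a name from the list of things; names that differ only in an ending like _2 or _b are one class to them, and where a whole thing is asked for, a point or a joint stands for the part that bears it (a point fixed in the world has none). Each returns a list of dicts, best first, with "p" (0 to 1); they miss things now and then, are a little off and sometimes report something else, mostly with a low value. They report only what shows in the picture. A call takes as long as a camera call.
- find_in(camera, label): "extent" ([left, top, width, height] in pixels, round what is visible of it).
- silhouettes(camera, label): "mask" (384x512 bool, what is visible of it) and "extent" ([left, top, width, height] in pixels, round what is visible of it).
The state is a dict: "clock": time; "joint_pos": joint angles; "qvel": joint speeds; "tau": joint torques, N m; "tcp_pos": TCP position; "orientation": TCP orientation; "wrist_force": force on the tool from outside, world axes, zero at the start; "ft_torque": the same for the moment, N m; "finger_gap": finger opening in m.
Only numpy, scipy, OpenCV 4.12 (cv2) and the standard library are available. Lean on these libraries where they do the work, as an engineer would, in place of code of your own. Each camera call takes 0.05 s, during which the arm holds its last target.

## Working session

There is one attempt and no reset: what is moved stays moved. The work goes in short steps, Python scripts to look and compute and a tool call to move; the robot and the scene stay as the last step left them, time stands still between calls to the robot, and variables do not carry over. Pictures are saved under pics/ and viewed, and the job is handed in when it is done.

Besides the shell and the picture viewer there is one more tool, called as name(argument=value, ...), one argument or row to a line, values as JSON. step_arm: Moves the arm, as the interface text tells. Its arguments: {"type":"object","properties":{"targets":{"type":"array","items":{"type":"array"}},"force":{"type":"number"}},"required":["targets"]}

```bash
mkdir -p pics
python3 - <<'E'
from workcell import *
import cv2
s=get_state(); print({k:(v if not hasattr(v,'round') else v) for k,v in s.items()})
for n in ['side','top','wrist']:
    im=read_camera(n); cv2.imwrite(f'pics/{n}0.png',im[:,:,::-1]); print(n,camera_model(n))
E
```

```text
{'clock': 0.0, 'joint_pos': array([-1.39758970e+00,  3.13991020e-01,  4.49592237e-02,  1.30361052e+00,
        9.12456169e-06,  1.43121244e+00]), 'qvel': array([ 1.56881184e-03,  9.23491632e-04, -5.32152669e-04, -9.32526096e-04,
       -8.51986437e-04,  2.32549624e-05]), 'tau': array([ 3.35096565e-04, -4.80629826e+01,  2.98531187e+01,  1.92900124e-02,
       -1.78388209e-04, -2.88616171e-06]), 'tcp_pos': array([ 0.17684703, -0.54657731,  0.23040614]), 'orientation': array([-0.10948521, -0.69846862, -0.11079045,  0.69848411]), 'wrist_force': array([-0.41549051,  0.2108938 ,  0.0905371 ]), 'ft_torque': array([-0.00084751,  0.03997086, -0.02642911]), 'finger_gap': 0.08537803943822045}
side {'fx': 350.04429970193826, 'fy': 350.04429970193826, 'cx': 258.08049399589237, 'cy': 194.0267282109691, 'dist_coeffs': array([-0.06146832,  0.        ,  0.        ,  0.        ,  0.        ]), 'xyz': array([0.55603212, 0.81731935, 0.83794231]), 'rotation': array([ 0.01158824, -0.01337129,  0.91565045, -0.40158583])}
top {'fx': 429.9027642761441, 'fy': 429.9027642761441, 'cx': 253.26052603487213, 'cy': 186.23505176069997, 'dist_coeffs': array([-0.06547345,  0.        ,  0.        ,  0.        ,  0.        ]), 'xyz': array([0.38152638, 0.04602728, 1.27391013]), 'rotation': array([-0.06434894,  0.70913091, -0.69909505,  0.06525863])}
wrist {'fx': 303.46268491753546, 'fy': 303.46268491753546, 'cx': 259.61874123527264, 'cy': 190.51237603721896, 'dist_coeffs': array([-0.06215682,  0.        ,  0.        ,  0.        ,  0.        ]), 'T_tool_cam': array([[ 4.57204342e-04, -2.77287044e-01,  9.60787014e-01,
        -1.42550526e-01],
       [ 9.99999535e-01,  9.42352774e-04, -2.03897338e-04,
         6.15695302e-05],
       [-8.48862217e-04,  9.60786661e-01,  2.77287346e-01,
        -6.88722728e-02],
       [ 0.00000000e+00,  0.00000000e+00,  0.00000000e+00,
         1.00000000e+00]])}
```

View pics/top0.png

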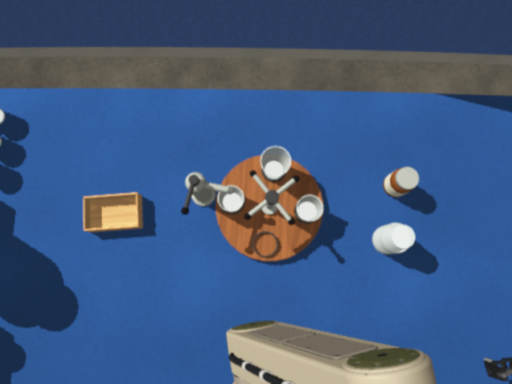

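View pics/side0.png

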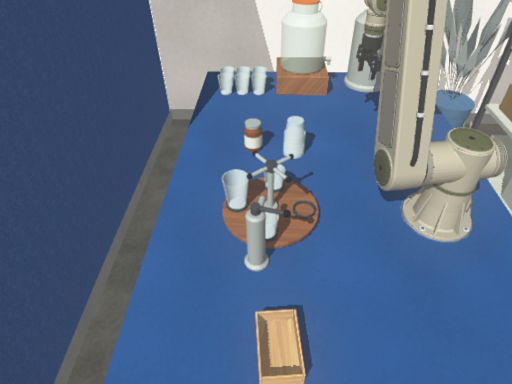

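View pics/wrist0.png

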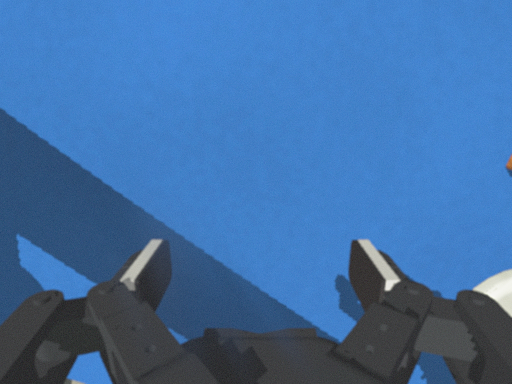

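```bash
cat > h.py <<'E'
from workcell import *
import cv2, numpy as np
from scipy.spatial.transform import Rotation as R
def cam(n):
    m=camera_model(n); K=np.array([[m['fx'],0,m['cx']],[0,m['fy'],m['cy']],[0,0,1]]);d=m['dist_coeffs']
    if n=='wrist':
        s=get_state();Rt=R.from_quat(np.roll(s['orientation'],-1)).as_matrix();T=m['T_tool_cam']
        return K,d,Rt@T[:3,:3],Rt@T[:3,3]+s['tcp_pos']
    q=m['rotation']; return K,d,R.from_quat(np.roll(q,-1)).as_matrix(),np.array(m['xyz'])
def ray(n,uv):
    K,d,Rm,c=cam(n)
    p=cv2.undistortPoints(np.array(uv,float).reshape(-1,1,2),K,d).reshape(-1,2)
    return c,np.c_[p,np.ones(len(p))]@Rm.T
def at(n,uv,z):
    c,v=ray(n,uv); return c+v*((z-c[2])/v[:,2])[:,None]
def proj(n,X):
    K,d,Rm,c=cam(n)
    return cv2.projectPoints(((np.array(X,float).reshape(-1,3)-c)@Rm),np.zeros(3),np.zeros(3),K,d)[0].reshape(-1,2)
E
python3 - <<'E'
from h import *
im=cv2.imread('pics/top0.png')
cv2.imwrite('pics/top0z.png',cv2.resize(im[140:270,170:340],None,fx=4.5,fy=4.5,interpolation=cv2.INTER_CUBIC))
im=cv2.imread('pics/side0.png')
cv2.imwrite('pics/side0z.png',cv2.resize(im[140:280,200:340],None,fx=4.2,fy=4.2,interpolation=cv2.INTER_CUBIC))
for n in ['top','side']:
  read_camera(n)
  for l in ['carousel','cross','tall_cup','short_cup','tower','lever_bar','tap_lever','cup_stack','syrup_jar','stirrer_tray']:
    print(n,l,[(np.round(r['extent'],1).tolist(),round(float(r['p']),2)) for r in find_in(n,l)][:3])
print(get_state()['clock'])
E
```

```text
top carousel [([214.3, 156.4, 105.3, 103.9], 0.71)]
top cross [([243.6, 168.4, 57.0, 55.4], 0.85)]
top tall_cup [([261.2, 148.2, 30.7, 32.8], 0.88)]
top short_cup [([295.3, 194.6, 26.7, 27.0], 0.97), ([217.1, 184.2, 25.7, 26.0], 0.68), ([184.0, 186.1, 9.9, 28.3], 0.5)]
top tower []
top lever_bar [([185.0, 186.4, 8.4, 28.0], 0.5), ([297.5, 191.3, 24.3, 30.9], 0.3)]
top tap_lever [([181.7, 174.9, 18.4, 39.3], 0.68)]
top cup_stack [([372.2, 221.4, 40.4, 33.5], 0.61)]
top syrup_jar [([216.8, 186.9, 24.7, 24.9], 0.15)]
top stirrer_tray [([84.5, 194.5, 57.5, 41.1], 0.75), ([178.5, 174.0, 54.6, 41.2], 0.16)]
side carousel [([222.3, 152.4, 93.8, 95.7], 0.92)]
side cross [([244.0, 152.2, 48.9, 31.8], 0.83)]
side tall_cup [([221.8, 170.7, 26.4, 39.8], 0.66)]
side short_cup [([265.8, 164.8, 18.5, 22.0], 0.7), ([224.8, 168.0, 20.5, 41.3], 0.53), ([265.3, 212.7, 14.4, 27.9], 0.52)]
side tower [([240.4, 198.8, 51.1, 71.0], 0.61)]
side lever_bar [([260.6, 208.1, 29.7, 10.0], 0.59)]
side tap_lever [([251.5, 201.6, 37.7, 20.4], 0.64)]
side cup_stack [([283.0, 114.6, 21.3, 44.0], 0.97)]
side syrup_jar [([240.8, 119.8, 25.4, 32.2], 0.67)]
side stirrer_tray [([256.5, 308.7, 49.5, 73.8], 0.91)]
1.25
```

View pics/top0z.png

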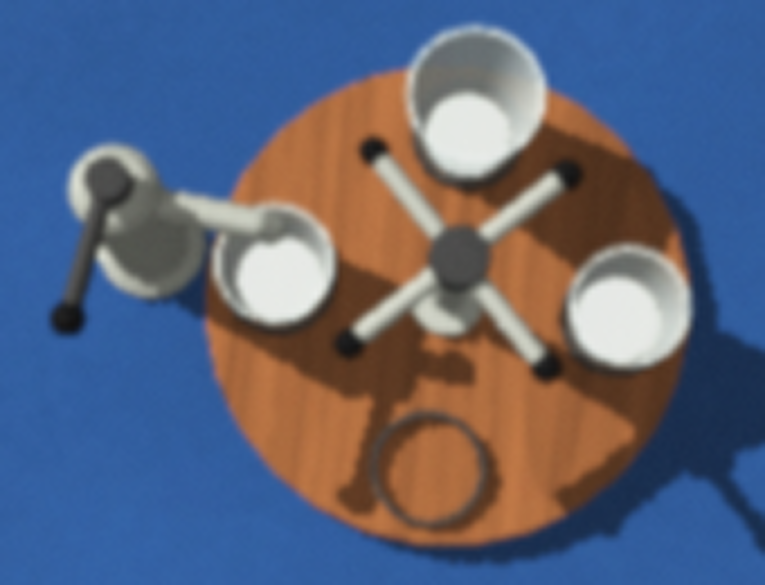

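View pics/side0z.png

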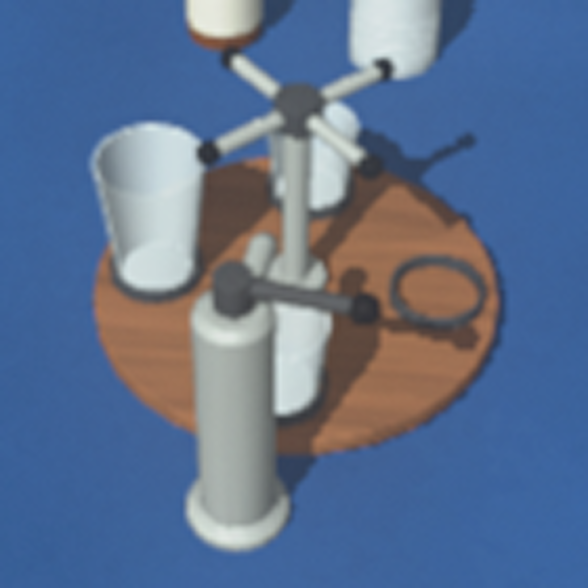

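Run:
```python
from h import *
T=lambda P:(np.array(P,float)+.5)/4.5-.5+[170,140]
S=lambda P:(np.array(P,float)+.5)/4.2-.5+[200,140]
f=lambda a:np.round(a[:,:],4).tolist()
tb=T([(374,150),(568,174),(348,344),(547,368)]); sb=S([(231,58),(385,68),(208,153),(371,164)])
a=at('top',tb,.2);b=at('side',sb,.2)
print('balls top',f(a),a.mean(0));print('balls side',f(b),b.mean(0))
c=a.mean(0)
print('ang top',[np.degrees(np.arctan2(*(p-c)[1::-1])) for p in a],np.linalg.norm(a-c,axis=1))
c2=b.mean(0);print('ang side',[np.degrees(np.arctan2(*(p-c2)[1::-1])) for p in b],np.linalg.norm(b-c2,axis=1))
print('boss',at('top',T([(458,255)]),.212),at('side',S([(299,98)]),.212))
print('tall rim',at('top',T([(477,104)]),.143),'foot',at('top',T([(467,137)]),.03), 'collar',at('top',T([(430,469)]),.04),at('side',S([(438,291)]),.04))
print('lever boss',at('top',T([(108,181)]),.230),at('side',S([(232,276)]),.230))
print('lever ball',at('top',T([(67,318)]),.222),at('side',S([(365,308)]),.222))
print('short rims',at('top',T([(276,264),(630,307)]),.1))
print('tower foot side',at('side',S([(239,520)]),.005))
for n in ['top','side']:
  read_camera(n)
  m=silhouettes(n,'carousel')
  print(n,[ (x['extent'],x['p']) for x in m][:2])
```

```text
balls top [[0.6154, 0.0479, 0.2], [0.6031, -0.0623, 0.2], [0.5046, 0.0608, 0.2], [0.4927, -0.0502, 0.2]] [ 0.55394704 -0.00093225  0.2       ]
balls side [[0.6031, -0.0596, 0.2], [0.4906, -0.0496, 0.2], [0.6142, 0.0497, 0.2], [0.504, 0.0589, 0.2]] [ 5.52954462e-01 -1.67614709e-04  2.00000000e-01]
ang top [np.float64(38.470415688366), np.float64(-51.29239458863278), np.float64(128.6431669921829), np.float64(-141.20460116508025)] [0.07850803 0.07862848 0.07907397 0.07859638]
ang side [np.float64(-49.89186572744307), np.float64(-141.56795594601542), np.float64(39.16254811942739), np.float64(129.66544191856713)] [0.07776868 0.07958983 0.07897356 0.07674632]
boss [[5.53766663e-01 3.35443342e-04 2.12000000e-01]] [[0.55291111 0.00298123 0.212     ]]
tall rim [[ 0.65701772 -0.01348246  0.143     ]] foot [[ 0.66209807 -0.01293225  0.03      ]] collar [[0.44402546 0.00975718 0.04      ]] [[0.44400111 0.01840968 0.04      ]]
lever boss [[0.58931784 0.19412151 0.23      ]] [[0.59131371 0.19890513 0.23      ]]
lever ball [[0.51403663 0.21479552 0.222     ]] [[0.51303264 0.21562993 0.222     ]]
short rims [[ 0.56472123  0.10723356  0.1       ]
 [ 0.54116929 -0.11009024  0.1       ]]
tower foot side [[0.58981971 0.20994713 0.005     ]]
top [([217.2, 153.0, 104.9, 107.5], 0.64)]
side [([219.9, 154.3, 94.8, 91.8], 0.81)]
```

Run:
```python
from h import *
s=get_state();M=R.from_quat(np.roll(s['orientation'],-1)).as_matrix();print(M.round(3),s['tcp_pos'])
ax=np.array([.5535,-.0005]);print(s['joint_pos'])
for nm,z in[('spouttop',.17)]:
  print(proj('top',[[ax[0]+.11*.182,ax[1]+.11*.983,.17]])*1)
# heading of tool z
for k in (1,2): print(np.degrees(np.arctan2(M[1,k],M[0,k])))
print(np.linalg.norm(s['tcp_pos'][:2]),s['clock'])
```

```text
[[-0.     0.308 -0.951]
 [-0.    -0.951 -0.308]
 [-1.     0.     0.   ]] [ 0.17692366 -0.54714174  0.23131858]
[-1.39761219e+00  3.13201343e-01  4.60906253e-02  1.30359901e+00
 -2.08083573e-05  1.43117200e+00]
[[229.56966554 190.77904276]]
-72.0773953911193
-162.07739554617052
0.5750357087432102 1.45
```

step_arm(
  targets=[
    [[-8.5,0,0],[-0.7,0,0],0],
    [[-8.5,0,0],[-0.7,0,0],0],
    [[-8.5,0,0],[-0.7,0,0],0],
    [[-8.5,0,0],[-0.7,0,0],0],
    [[-8.5,0,0],[-0.7,0,0],0],
    [[-8.5,0,0],[-0.7,0,0],0],
    [[-8.5,0,0],[-0.7,0,0],0],
    [[-8.5,0,0],[-0.7,0,0],0],
    [[-8.5,0,0],[-0.7,0,0],0],
    [[-8.5,0,0],[-0.7,0,0],0],
  ],
  force=40,
)

```text
clock: 2.45
tcp_pos: [0.1769, -0.5471, 0.3016]
orientation: [0.554, 0.439, 0.554, -0.439]
wrist_force: [-0.2, 0.1, 0.6]
finger_gap: 0.0004
```

```bash
cat > go.py <<'E'
from h import *
import sys
s=get_state();M=R.from_quat(np.roll(s['orientation'],-1)).as_matrix()
print('t',s['clock'],'tcp',s['tcp_pos'].round(4),'zhead',np.degrees(np.arctan2(M[1,2],M[0,2])).round(2),'xax',M[:,0].round(4),'F',s['wrist_force'].round(2),'gap',round(s['finger_gap'],4))
if len(sys.argv)>3:
    t=np.array([float(a) for a in sys.argv[1:4]]); print('tool shift cm',(M.T@(t-s['tcp_pos'])*100).round(2))
E
python3 go.py .4964 -.0092 .30
```

```text
t 2.45 tcp [ 0.1769 -0.5471  0.3016] zhead -76.73 xax [ 0.e+00 -1.e-04 -1.e+00] F [-0.19  0.06  0.58] gap 0.0004
tool shift cm [  0.16  43.44 -45.02]
```

step_arm(
  targets=[
    [[0,0,0],[0,3.3,-3.45],0],
    [[0,0,0],[0,3.3,-3.45],0],
    [[0,0,0],[0,3.3,-3.45],0],
    [[0,0,0],[0,3.3,-3.45],0],
    [[0,0,0],[0,3.3,-3.45],0],
    [[0,0,0],[0,3.3,-3.45],0],
    [[0,0,0],[0,3.3,-3.45],0],
    [[0,0,0],[0,3.3,-3.45],0],
    [[0,0,0],[0,3.3,-3.45],0],
    [[0,0,0],[0,3.3,-3.45],0],
  ],
)

```text
clock: 3.45
tcp_pos: [0.4221, -0.1353, 0.3016]
orientation: [0.553, 0.441, 0.553, -0.441]
wrist_force: [0.3, -0.3, 0.3]
finger_gap: -0.0
```

```bash
python3 go.py .4964 -.0092 .30
```

```text
t 3.45 tcp [ 0.4221 -0.1353  0.3016] zhead -77.09 xax [ 9.e-04 -7.e-04 -1.e+00] F [ 0.31 -0.34  0.32] gap -0.0
tool shift cm [  0.16  10.06 -10.63]
```

step_arm(
  targets=[
    [[0,0,0],[0,3.4,-3.5],0],
    [[0,0,0],[0,3.4,-3.5],0],
    [[0,0,0],[0,3.3,-3.5],0],
    [[-8.5,0,0],[0,0,0],0],
    [[-8.5,0,0],[0,0,0],0],
    [[-8.5,0,0],[0,0,0],0],
    [[0,0,0],[1.5,0,0],0],
    [[0,0,0],[1.5,0,0],0],
    [[0,0,0],[1,0,0],0],
    [[0,0,0],[0,0,0],0],
  ],
)

```text
clock: 4.45
tcp_pos: [0.4955, -0.012, 0.2599]
orientation: [0.636, 0.307, 0.638, -0.308]
wrist_force: [-0.7, -0.2, 0.2]
finger_gap: 0.0002
```

```bash
python3 go.py .4964 -.0092 .180
python3 - <<'E'
from h import *
for n in ['wrist','top','side']:
    im=read_camera(n)[:,:,::-1]
    if n=='top': im=cv2.resize(im[120:290,150:350],None,fx=3,fy=3,interpolation=cv2.INTER_CUBIC)
    if n=='side': im=cv2.resize(im[100:300,180:360],None,fx=3,fy=3,interpolation=cv2.INTER_CUBIC)
    cv2.imwrite(f'pics/{n}1.png',im)
E
```

```text
t 4.45 tcp [ 0.4955 -0.012   0.2599] zhead -51.58 xax [-2.5e-03  4.0e-04 -1.0e+00] F [-0.72 -0.2   0.19] gap 0.0002
tool shift cm [ 7.99  0.25 -0.15]
```

View pics/wrist1.png

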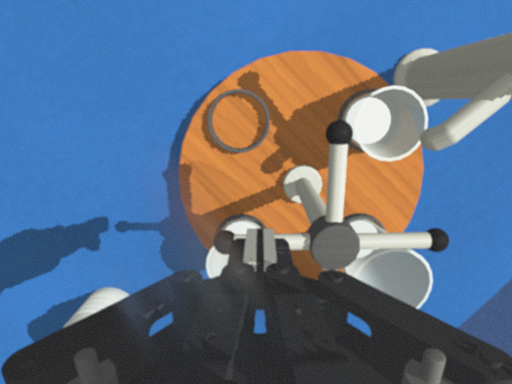

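View pics/side1.png

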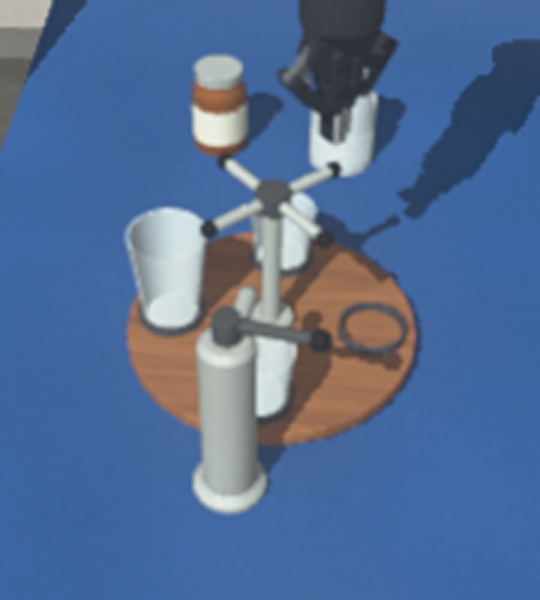

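View pics/top1.png

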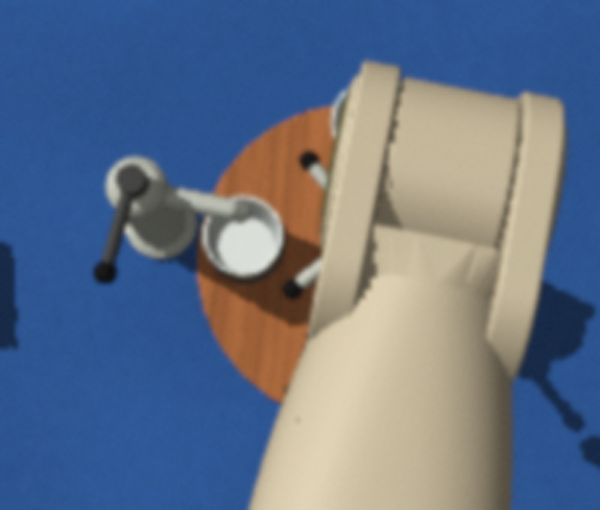

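step_arm(
  targets=[
    [[0,0,0],[0.5,0.2,-0.1],0],
    [[0,0,0],[1.2,0,0],0],
    [[0,0,0],[1.5,0,0],0],
    [[0,0,0],[1.5,0,0],0],
    [[0,0,0],[1.5,0,0],0],
    [[0,0,0],[1.2,0,0],0],
    [[0,0,0],[0.6,0,0],0],
    [[0,0,0],[0,0,0],0],
    [[0,0,0],[0,0,0.3],0],
    [[0,0,0],[0,0,0.3],0],
  ],
)

```text
clock: 5.6
tcp_pos: [0.5018, -0.0151, 0.182]
orientation: [0.637, 0.308, 0.636, -0.307]
wrist_force: [1.1, -0.3, -0.3]
finger_gap: -0.0001
```

```bash
python3 go.py .4964 -.0092 .180
python3 - <<'E'
from h import *
for n in ['wrist','side']:
    im=read_camera(n)[:,:,::-1]
    if n=='side': im=cv2.resize(im[100:300,180:360],None,fx=3,fy=3,interpolation=cv2.INTER_CUBIC)
    cv2.imwrite(f'pics/{n}2.png',im)
E
```

```text
t 5.6 tcp [ 0.5018 -0.0151  0.182 ] zhead -51.57 xax [ 1.5e-03 -4.0e-04 -1.0e+00] F [ 1.06 -0.34 -0.31] gap -0.0001
tool shift cm [ 0.2  -0.06 -0.8 ]
```

View pics/wrist2.png

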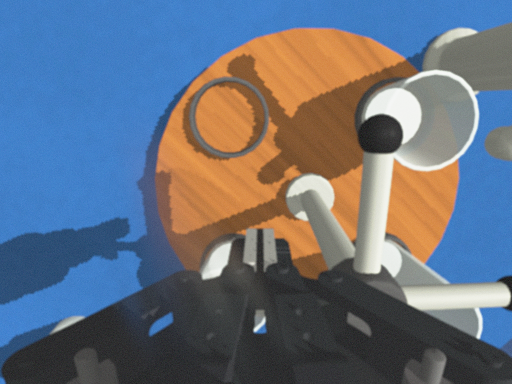

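View pics/side2.png

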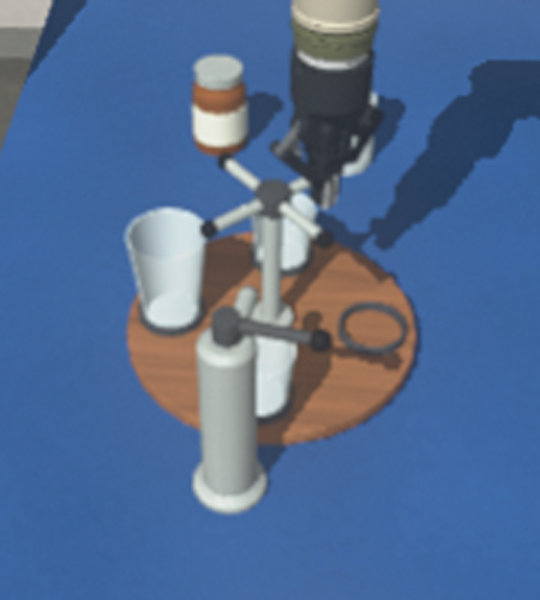

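step_arm(
  targets=[
    [[0,0,0],[0,0,0.2],0],
    [[0,0,0],[0,0,0.2],0],
    [[-1,0,0],[0,-0.03,0.09],0],
    [[-1,0,0],[0,-0.03,0.09],0],
    [[-2,0,0],[0,-0.06,0.175],0],
    [[-2,0,0],[0,-0.06,0.175],0],
    [[-2,0,0],[0,-0.06,0.175],0],
    [[-2,0,0],[0,-0.06,0.175],0],
    [[-2,0,0],[0,-0.06,0.175],0],
    [[-2,0,0],[0,-0.06,0.175],0],
  ],
)

```text
clock: 6.7
tcp_pos: [0.509, -0.0294, 0.1812]
orientation: [0.67, 0.227, 0.67, -0.227]
wrist_force: [-1.3, 2.6, 1.0]
finger_gap: 0.0002
```

```bash
cat > st.py <<'E'
from h import *
ax=np.array([.5535,-.0005])
s=get_state();M=R.from_quat(np.roll(s['orientation'],-1)).as_matrix();d=M.T@np.r_[ax-s['tcp_pos'][:2],0]
print('axis in tool yz cm',(d[1:]*100).round(2))
n='side'
im=read_camera(n)[:,:,::-1]
import sys
cv2.imwrite(f'pics/{n}{sys.argv[1]}.png',cv2.resize(im[100:300,180:360],None,fx=3,fy=3,interpolation=cv2.INTER_CUBIC))
E
python3 go.py; python3 st.py 3
```

```text
t 6.7 tcp [ 0.509  -0.0294  0.1812] zhead -37.43 xax [-3.e-04  6.e-04 -1.e+00] F [-1.29  2.64  1.03] gap 0.0002
axis in tool yz cm [5.   1.78]
```

View pics/side3.png

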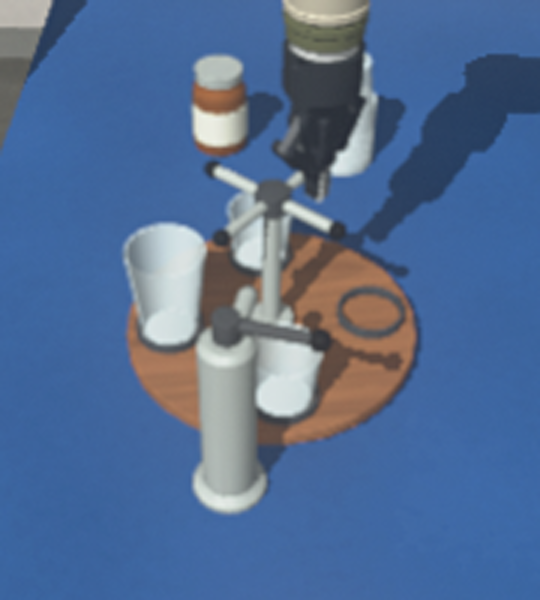

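step_arm(
  targets=[
    [[-2,0,0],[0,-0.06,0.175],0],
    [[-2,0,0],[0,-0.06,0.175],0],
    [[-2,0,0],[0,-0.06,0.175],0],
    [[-2,0,0],[0,-0.06,0.175],0],
    [[-2,0,0],[0,-0.06,0.175],0],
    [[-2,0,0],[0,-0.06,0.175],0],
    [[-2,0,0],[0,-0.06,0.175],0],
    [[-2,0,0],[0,-0.06,0.175],0],
    [[-2,0,0],[0,-0.06,0.175],0],
    [[-2,0,0],[0,-0.06,0.175],0],
  ],
)

```text
clock: 7.75
tcp_pos: [0.5211, -0.043, 0.1811]
orientation: [0.699, 0.108, 0.699, -0.107]
wrist_force: [-1.3, 1.8, 1.3]
finger_gap: 0.0
```

step_arm(
  targets=[
    [[-2,0,0],[0,-0.06,0.175],0],
    [[-2,0,0],[0,-0.06,0.175],0],
    [[-2,0,0],[0,-0.06,0.175],0],
    [[-2,0,0],[0,-0.06,0.175],0],
    [[-2,0,0],[0,-0.06,0.175],0],
    [[-2,0,0],[0,-0.06,0.175],0],
    [[-2,0,0],[0,-0.06,0.175],0],
    [[-2,0,0],[0,-0.06,0.175],0],
    [[-2,0,0],[0,-0.06,0.175],0],
    [[-2,0,0],[0,-0.06,0.175],0],
  ],
)

```text
clock: 8.75
tcp_pos: [0.5372, -0.0516, 0.181]
orientation: [0.706, -0.015, 0.707, 0.016]
wrist_force: [-2.5, 1.5, 0.8]
finger_gap: -0.0002
```

```bash
python3 go.py; python3 st.py 4
```

```text
t 8.75 tcp [ 0.5372 -0.0516  0.181 ] zhead 2.51 xax [-1.5e-03  1.0e-04 -1.0e+00] F [-2.51  1.47  0.84] gap -0.0002
axis in tool yz cm [5.03 1.85]
```

View pics/side4.png

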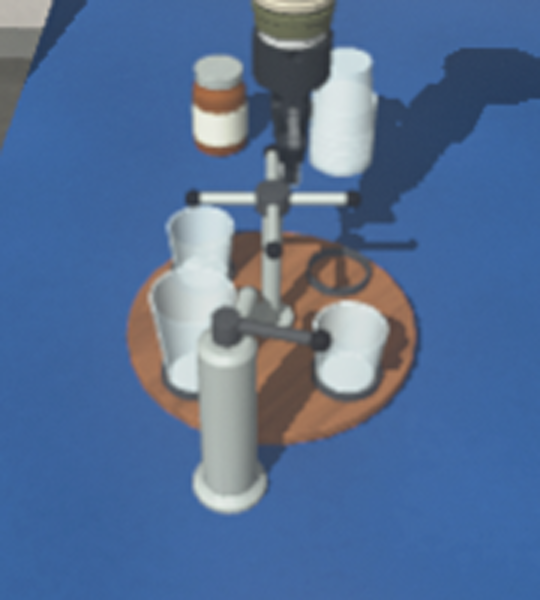

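Run:
```python
from h import *
S=lambda P:(np.array(P,float)+.5)/3-.5+[180,100]
b=at('side',S([(193,198),(353,199),(274,250)]),.2); c=np.array([.553,-.0005,.2])
print(b,[np.degrees(np.arctan2(*(p-c)[1::-1])) for p in b])
```

```text
[[6.31919377e-01 2.08200699e-03 2.00000000e-01]
 [4.74645181e-01 3.75725754e-04 2.00000000e-01]
 [5.51692846e-01 7.86762279e-02 2.00000000e-01]] [np.float64(1.8738788785470084), np.float64(179.35966541091574), np.float64(90.94583431844825)]
```

step_arm(
  targets=[
    [[-2,0,0],[0,-0.06,0.175],0],
    [[-2,0,0],[0,-0.06,0.175],0],
    [[-2,0,0],[0,-0.06,0.175],0],
    [[-2,0,0],[0,-0.06,0.175],0],
    [[-2,0,0],[0,-0.06,0.175],0],
    [[-2,0,0],[0,-0.06,0.175],0],
    [[-2,0,0],[0,-0.06,0.175],0],
    [[-2,0,0],[0,-0.06,0.175],0],
    [[-2,0,0],[0,-0.06,0.175],0],
    [[-2,0,0],[0,-0.06,0.175],0],
  ],
)

```text
clock: 9.8
tcp_pos: [0.5555, -0.0543, 0.181]
orientation: [0.693, -0.138, 0.694, 0.138]
wrist_force: [-1.8, -0.1, -0.0]
finger_gap: -0.0001
```

step_arm(
  targets=[
    [[-2,0,0],[0,-0.06,0.175],0],
    [[-2,0,0],[0,-0.06,0.175],0],
    [[-1.5,0,0],[0,-0.04,0.13],0],
    [[-1,0,0],[0,-0.03,0.09],0],
    [[-1,0,0],[0,-0.03,0.09],0],
    [[-1,0,0],[0,-0.03,0.09],0],
    [[-0.5,0,0],[0,-0.015,0.045],0],
    [[0,0,0],[0,0,0],0],
    [[0,0,0],[0,0,0],0],
    [[0,0,0],[0,0,0],0],
  ],
)

```text
clock: 10.8
tcp_pos: [0.5646, -0.0531, 0.1814]
orientation: [0.681, -0.192, 0.681, 0.191]
wrist_force: [-1.2, -1.3, -0.7]
finger_gap: -0.0004
```

```bash
python3 go.py; python3 st.py 5
python3 - <<'E'
from h import *
im=read_camera('top')[:,:,::-1];cv2.imwrite('pics/top5.png',cv2.resize(im[120:290,150:350],None,fx=4,fy=4,interpolation=cv2.INTER_CUBIC)[:600])
E
```

```text
t 10.8 tcp [ 0.5646 -0.0531  0.1814] zhead 31.41 xax [ 4.e-04 -2.e-04 -1.e+00] F [-1.17 -1.33 -0.69] gap -0.0004
axis in tool yz cm [5.07 1.79]
```

View pics/side5.png

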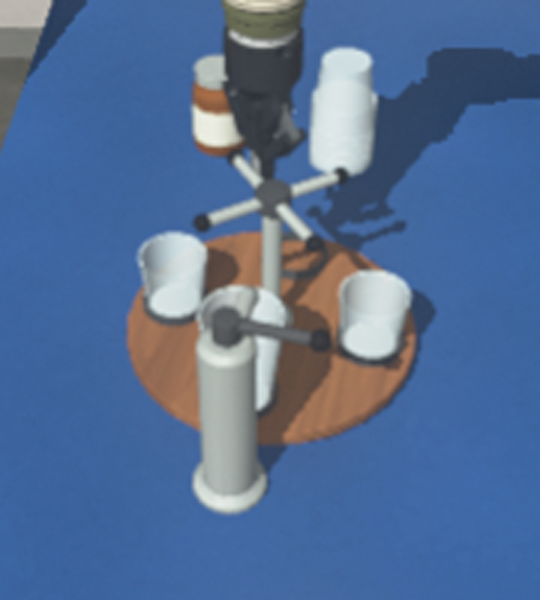

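View pics/top5.png

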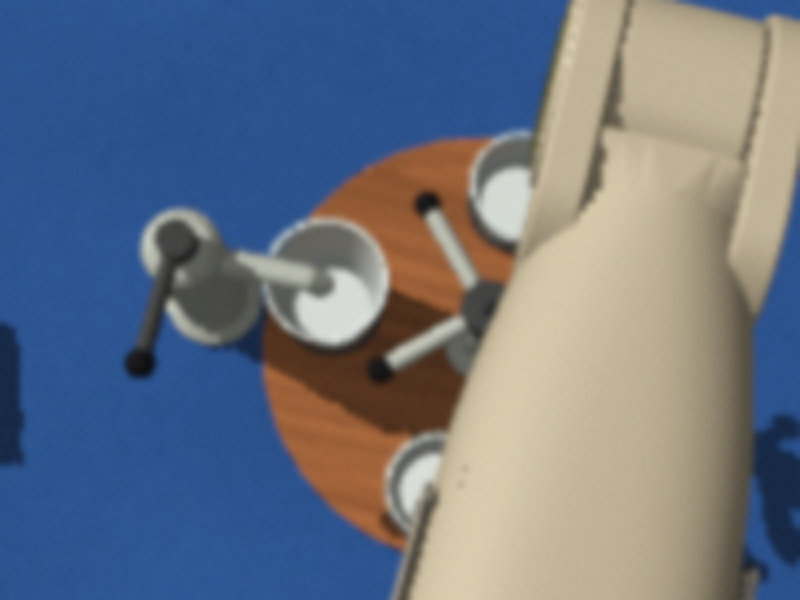

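Run:
```python
from h import *
S=lambda P:(np.array(P,float)+.5)/3-.5+[180,100]
T=lambda P:(np.array(P,float)+.5)/4-.5+[150,120]
A=lambda b,c:[round(np.degrees(np.arctan2(*(p-c)[1::-1])),2) for p in b]
b=at('side',S([(342,175),(202,222),(315,243)]),.2)
print(b.round(4),A(b,np.array([.553,-.0002,.2])), 'diam',np.degrees(np.arctan2(*(b[1]-b[0])[1::-1])))
a=at('top',T([(428,203),(379,369)]),.2);print(a.round(4),A(a,np.array([.554,-.0009,.2])),'chord',np.degrees(np.arctan2(*(a[1]-a[0])[1::-1]))-135)
r=at('top',T([(327,284)]),.143);print('rim',r,A(r,np.array([.554,-.0009,0])))
r=at('top',T([(177,241)]),.23);print('boss',r,A(r,np.array([.554,-.0009,0])))
```

```text
[[ 0.4838 -0.0387  0.2   ]
 [ 0.6209  0.0391  0.2   ]
 [ 0.5134  0.0678  0.2   ]] [np.float64(-150.94), np.float64(30.08), np.float64(120.19)] diam 29.569071936226738
[[0.6223 0.038  0.2   ]
 [0.515  0.0675 0.2   ]] [np.float64(29.68), np.float64(119.69)] chord 29.650556993415393
rim [[0.5787035  0.10432472 0.143     ]] [np.float64(76.79)]
boss [[0.5892219  0.19346185 0.23      ]] [np.float64(79.73)]
```

step_arm(
  targets=[
    [[-0.8,0,0],[0,-0.025,0.07],0],
    [[-0.8,0,0],[0,-0.025,0.07],0],
    [[-0.8,0,0],[0,-0.025,0.07],0],
    [[-0.8,0,0],[0,-0.025,0.07],0],
    [[-0.8,0,0],[0,-0.025,0.07],0],
    [[-0.5,0,0],[0,-0.015,0.045],0],
    [[-0.3,0,0],[0,-0.01,0.025],0],
    [[0,0,0],[0,0,0],0],
    [[0,0,0],[0,0,0],0],
    [[0,0,0],[0,0,0],0],
  ],
)

```text
clock: 11.9
tcp_pos: [0.569, -0.0519, 0.1813]
orientation: [0.672, -0.22, 0.672, 0.22]
wrist_force: [-0.5, -1.6, 0.0]
finger_gap: -0.0002
```

```bash
python3 go.py; python3 st.py 6
python3 - <<'E'
from h import *
im=read_camera('top')[:,:,::-1];cv2.imwrite('pics/top6.png',cv2.resize(im[150:260,170:300],None,fx=5.4,fy=5.4,interpolation=cv2.INTER_CUBIC)[:600])
E
```

```text
t 11.9 tcp [ 0.569  -0.0519  0.1813] zhead 36.22 xax [ 4.e-04 -0.e+00 -1.e+00] F [-0.46 -1.6   0.05] gap -0.0002
axis in tool yz cm [5.06 1.79]
```

View pics/side6.png

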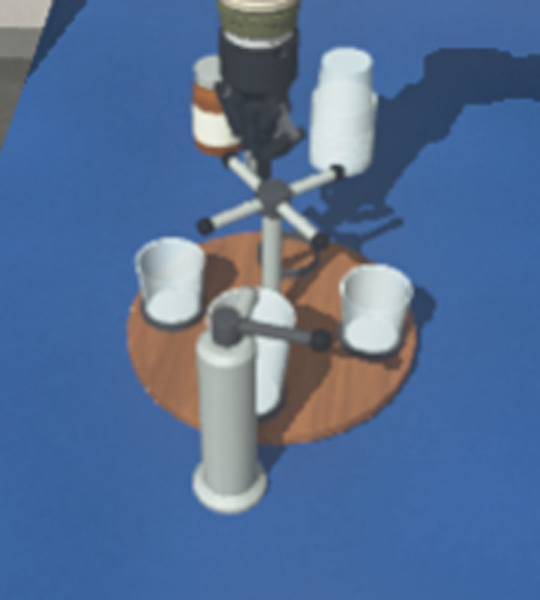

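View pics/top6.png

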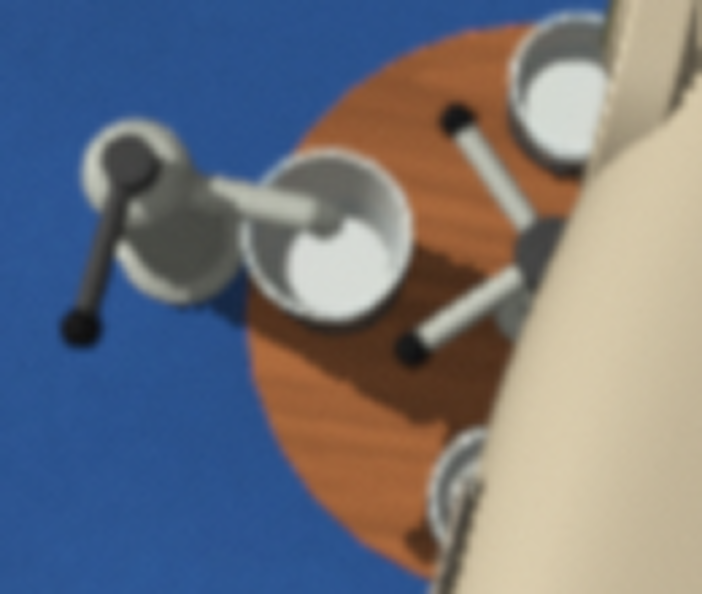

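Run:
```python
from h import *
S=lambda P:(np.array(P,float)+.5)/3-.5+[180,100]
T=lambda P:(np.array(P,float)+.5)/5.4-.5+[170,150]
iT=lambda p:(p-[170,150]+.5)*5.4-.5
A=lambda b,c:[round(np.degrees(np.arctan2(*(p-c)[1::-1])),2) for p in b]
b=at('side',S([(339,172),(205,226),(319,242)]),.2)
print(A(b,np.array([.553,-.0002,.2])), 'diam',np.degrees(np.arctan2(*(b[1]-b[0])[1::-1])))
a=at('top',T([(457,119),(411,349)]),.2);print(A(a,np.array([.554,-.0009,.2])),'chord',np.degrees(np.arctan2(*(a[1]-a[0])[1::-1]))-135)
r=at('top',T([(327,233)]),.143);print('rim',r,A(r,np.array([.554,-.0009,0])))
c=np.array([.5537,-.0006]);d=np.array([np.cos(np.radians(79.5)),np.sin(np.radians(79.5))])
print('exp spout', iT(proj('top',[np.r_[c+.11*d,.156],np.r_[c+.11*d,.18]])),'rim',iT(proj('top',[np.r_[c+.11*d,.143]])), 'boss',iT(proj('top',[np.r_[c+.2*d,.23]])))
read_camera('top');f=find_in('top','tall_cup');print([(x['extent'],x['p']) for x in f])
e=f[0]['extent'];print(iT(np.array([[e[0],e[1]],[e[0]+e[2],e[1]+e[3]]])))
```

```text
[np.float64(-146.78), np.float64(34.99), np.float64(123.1)] diam 34.099778029424456
[np.float64(34.75), np.float64(124.64)] chord 34.72472247988196
rim [[0.57292626 0.10746554 0.143     ]] [np.float64(80.09)]
exp spout [[325.51289025 226.88446405]
 [322.95943072 218.34706371]] rim [[326.85224884 231.36221315]] boss [[125.58010813 161.47056247]]
[([215.4, 182.3, 30.1, 29.2], 0.96)]
[[247.36 176.62]
 [409.9  334.3 ]]
```

step_arm(
  targets=[
    [[0,0,0],[0,0,-0.5],0],
    [[0,0,0],[0,0,-0.8],0],
    [[0,0,0],[0,0,-0.2],0],
    [[0,0,0],[-2,0,0],0],
    [[0,0,0],[-3,0,0],0],
    [[0,0,0],[-3,0,0],0],
    [[0,0,0],[-1,0,0],0],
    [[-8,0,0],[0,0,0],0],
    [[-8,0,0],[0,0,0],0],
    [[-8,0,0],[0,0,0],0],
  ],
)

```text
clock: 13.1
tcp_pos: [0.5564, -0.0609, 0.2707]
orientation: [0.611, -0.356, 0.611, 0.357]
wrist_force: [-0.1, -0.3, 0.7]
finger_gap: -0.0001
```

step_arm(
  targets=[
    [[-8,0,0],[0,0,0],0],
    [[-8,0,0],[0,0,0],0],
    [[0,0,0],[0,0,0],0],
    [[0,0,0],[0,0,0],0],
    [[0,0,0],[0,0,0],0],
    [[0,0,0],[0,0,0],0],
    [[0,0,0],[0,0,0],0],
    [[0,0,0],[0,0,0],0],
    [[0,0,0],[0,0,0],0],
    [[0,0,0],[0,0,0],0],
  ],
)

```text
clock: 14.1
tcp_pos: [0.5567, -0.0608, 0.2713]
orientation: [0.556, -0.436, 0.556, 0.436]
wrist_force: [-0.3, 0.6, 0.5]
finger_gap: -0.0001
```

```bash
python3 go.py .535 .182 .27
```

```text
t 14.1 tcp [ 0.5567 -0.0608  0.2713] zhead 76.21 xax [ 1.e-04 -1.e-04 -1.e+00] F [-0.32  0.61  0.49] gap -0.0001
tool shift cm [ 0.13  7.9  23.06]
```

step_arm(
  targets=[
    [[0,0,0],[0,0.6,1.5],0],
    [[0,0,0],[0,1.1,3],0],
    [[0,0,0],[0,1.1,3.3],0],
    [[0,0,0],[0,1.1,3.3],0],
    [[0,0,0],[0,1.1,3.3],0],
    [[0,0,0],[0,1.1,3.3],0],
    [[0,0,0],[0,1.1,3.3],0],
    [[0,0,0],[0,0.7,2],0],
    [[0,0,0],[0,0,0],0],
    [[0,0,0],[0,0,0],0],
  ],
)

```text
clock: 15.1
tcp_pos: [0.5342, 0.1822, 0.2712]
orientation: [0.556, -0.437, 0.556, 0.437]
wrist_force: [0.1, -0.4, -0.4]
finger_gap: 0.0003
```

```bash
python3 go.py .535 .182 .207
python3 - <<'E'
from h import *
for n in ['wrist','side']:
    im=read_camera(n)[:,:,::-1]
    if n=='side': im=cv2.resize(im[100:300,180:360],None,fx=3,fy=3,interpolation=cv2.INTER_CUBIC)
    cv2.imwrite(f'pics/{n}7.png',im)
E
```

```text
t 15.1 tcp [0.5342 0.1822 0.2712] zhead 76.32 xax [-2.e-04 -4.e-04 -1.e+00] F [ 0.12 -0.45 -0.36] gap 0.0003
tool shift cm [ 6.42 -0.08 -0.  ]
```

View pics/wrist7.png

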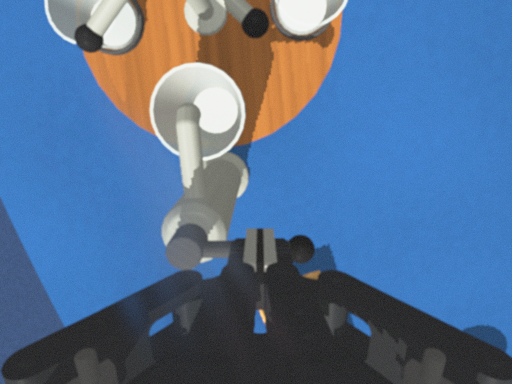

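View pics/side7.png

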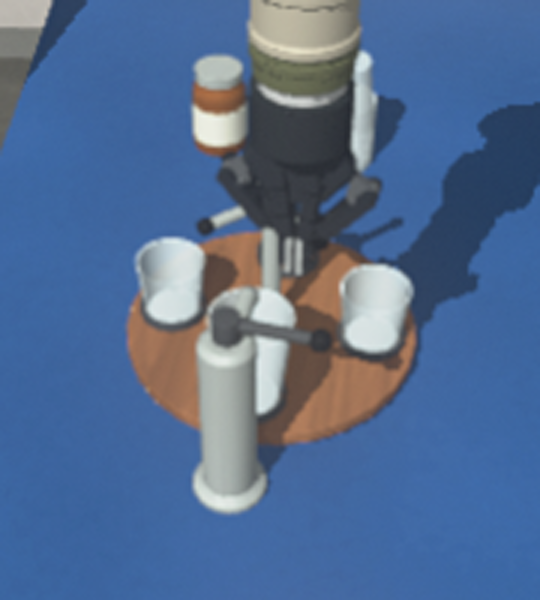

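step_arm(
  targets=[
    [[0,0,0],[1,0,0],0],
    [[0,0,0],[1.5,0,0],0],
    [[0,0,0],[1.5,0,0],0],
    [[0,0,0],[1.3,0,0],0],
    [[0,0,0],[0.9,0,0],0],
    [[0,0,0],[0,0,0],0],
    [[0,0,0],[0,0,0.3],0],
    [[0,0,0],[0,0,0.3],0],
    [[0,0,0],[0,0,0.2],0],
    [[0,0,0],[0,0,0],0],
  ],
)

```text
clock: 16.2
tcp_pos: [0.537, 0.1896, 0.2098]
orientation: [0.557, -0.437, 0.556, 0.436]
wrist_force: [0.1, -0.6, -0.3]
finger_gap: 0.0004
```

```bash
sed -i 's/\[.5535,-.0005\]/[.590,.196]/' st.py; python3 go.py; python3 st.py 8
python3 - <<'E'
from h import *
c=np.array([.5537,-.0006]);d=np.array([np.cos(np.radians(79.5)),np.sin(np.radians(79.5))])
im=read_camera('wrist')[:,:,::-1].copy()
for z,col in((.143,(0,0,255)),(.156,(0,255,0)),(.183,(255,0,0))):
    p=proj('wrist',[np.r_[c+.11*d,z]])[0];print(p);cv2.circle(im,(int(p[0]),int(p[1])),2,col,-1)
t=np.linspace(0,6.283,60);P=proj('wrist',[np.r_[c+.11*d+.042*np.array([np.cos(q),np.sin(q)]),.143] for q in t])
cv2.polylines(im,[P.round().astype(int)],True,(0,0,255),1)
cv2.imwrite('pics/wrist8.png',im)
E
```

```text
t 16.2 tcp [0.537  0.1896 0.2098] zhead 76.25 xax [ 1.1e-03  2.0e-04 -1.0e+00] F [ 0.06 -0.59 -0.34] gap 0.0004
axis in tool yz cm [-4.99  1.88]
[175.06178896 104.3378973 ]
[169.52767487 104.41074765]
[155.37081963 104.61493875]
```

View pics/wrist8.png

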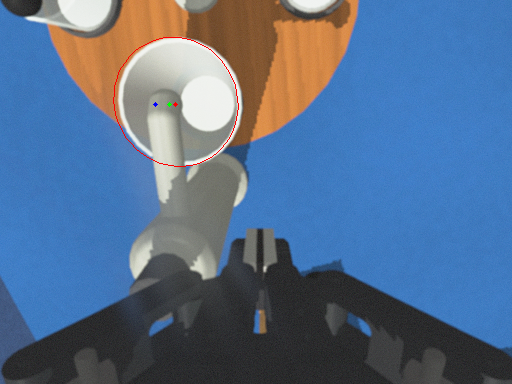

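View pics/side8.png

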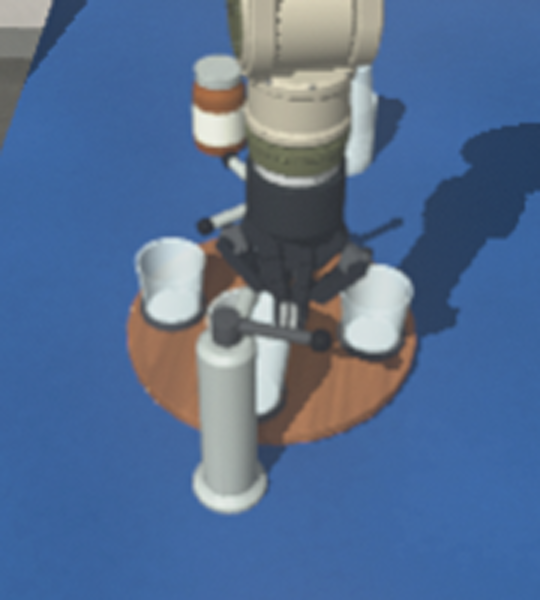

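step_arm(
  targets=[
    [[0,0,0],[0,0,0.15],0],
    [[1,0,0],[0,0.03,0.09],0],
    [[2,0,0],[0,0.06,0.175],0],
    [[2,0,0],[0,0.06,0.175],0],
    [[2,0,0],[0,0.06,0.175],0],
    [[2,0,0],[0,0.06,0.175],0],
    [[2,0,0],[0,0.06,0.175],0],
    [[2,0,0],[0,0.06,0.175],0],
    [[2,0,0],[0,0.06,0.175],0],
    [[2,0,0],[0,0.06,0.175],0],
  ],
)

```text
clock: 17.3
tcp_pos: [0.5374, 0.206, 0.2092]
orientation: [0.615, -0.349, 0.615, 0.348]
wrist_force: [-0.3, -1.7, 0.1]
finger_gap: -0.0001
```

```bash
python3 go.py; python3 st.py 9
```

```text
t 17.3 tcp [0.5374 0.206  0.2092] zhead 59.09 xax [-4.e-04 -8.e-04 -1.e+00] F [-0.32 -1.71  0.08] gap -0.0001
axis in tool yz cm [-5.03  1.84]
```

View pics/side9.png

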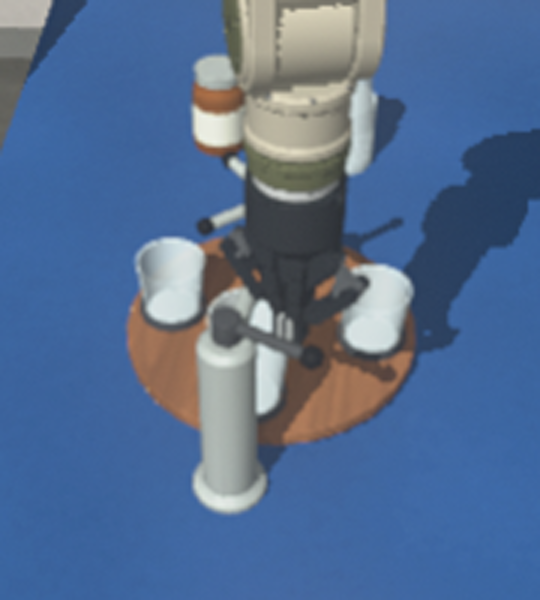

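Contact works; the lever is moving.

step_arm(
  targets=[
    [[2,0,0],[0,0.06,0.175],0],
    [[2,0,0],[0,0.06,0.175],0],
    [[2,0,0],[0,0.06,0.175],0],
    [[2,0,0],[0,0.06,0.175],0],
    [[2,0,0],[0,0.06,0.175],0],
    [[2,0,0],[0,0.06,0.175],0],
    [[2,0,0],[0,0.06,0.175],0],
    [[2,0,0],[0,0.06,0.175],0],
    [[2,0,0],[0,0.06,0.175],0],
    [[2,0,0],[0,0.06,0.175],0],
  ],
)

```text
clock: 18.35
tcp_pos: [0.5438, 0.2235, 0.2092]
orientation: [0.666, -0.237, 0.667, 0.237]
wrist_force: [-0.9, -1.0, 1.0]
finger_gap: 0.0001
```

step_arm(
  targets=[
    [[2,0,0],[0,0.06,0.175],0],
    [[2,0,0],[0,0.06,0.175],0],
    [[2,0,0],[0,0.06,0.175],0],
    [[2,0,0],[0,0.06,0.175],0],
    [[2,0,0],[0,0.06,0.175],0],
    [[2,0,0],[0,0.06,0.175],0],
    [[2,0,0],[0,0.06,0.175],0],
    [[2,0,0],[0,0.06,0.175],0],
    [[2,0,0],[0,0.06,0.175],0],
    [[2,0,0],[0,0.06,0.175],0],
  ],
)

```text
clock: 19.35
tcp_pos: [0.5557, 0.2376, 0.2091]
orientation: [0.697, -0.118, 0.698, 0.118]
wrist_force: [-1.4, -0.7, 0.7]
finger_gap: -0.0
```

```bash
python3 go.py; python3 st.py 10
```

```text
t 19.35 tcp [0.5557 0.2376 0.2091] zhead 19.16 xax [-1.2e-03  1.0e-04 -1.0e+00] F [-1.37 -0.73  0.72] gap -0.0
axis in tool yz cm [-5.06  1.88]
```

View pics/side10.png

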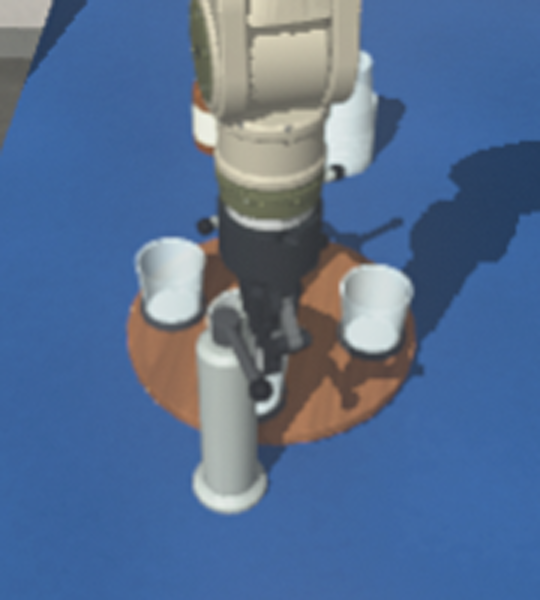

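step_arm(
  targets=[
    [[2,0,0],[0,0.06,0.175],0],
    [[2,0,0],[0,0.06,0.175],0],
    [[2,0,0],[0,0.06,0.175],0],
    [[2,0,0],[0,0.06,0.175],0],
    [[2,0,0],[0,0.06,0.175],0],
    [[2,0,0],[0,0.06,0.175],0],
    [[2,0,0],[0,0.06,0.175],0],
    [[1,0,0],[0,0.03,0.09],0],
    [[1,0,0],[0,0.03,0.09],0],
    [[1,0,0],[0,0.03,0.09],0],
  ],
)

```text
clock: 20.4
tcp_pos: [0.5696, 0.2455, 0.2092]
orientation: [0.707, -0.013, 0.707, 0.014]
wrist_force: [-1.4, 1.2, -0.3]
finger_gap: 0.0002
```

step_arm(
  targets=[
    [[0.5,0,0],[0,0.015,0.045],0],
    [[0.5,0,0],[0,0.015,0.045],0],
    [[0.5,0,0],[0,0.015,0.045],0],
    [[0.5,0,0],[0,0.015,0.045],0],
    [[0.5,0,0],[0,0.015,0.045],0],
    [[0.5,0,0],[0,0.015,0.045],0],
    [[0,0,0],[0,0,0],0],
    [[0,0,0],[0,0,0],0],
    [[0,0,0],[0,0,0],0],
    [[0,0,0],[0,0,0],0],
  ],
)

```text
clock: 21.4
tcp_pos: [0.5726, 0.2463, 0.2093]
orientation: [0.707, 0.005, 0.707, -0.005]
wrist_force: [-0.8, 0.2, -0.3]
finger_gap: -0.0004
```

```bash
python3 go.py; python3 st.py 11
```

```text
t 21.4 tcp [0.5726 0.2463 0.2093] zhead -0.78 xax [ 2.e-04 -1.e-04 -1.e+00] F [-0.84  0.17 -0.29] gap -0.0004
axis in tool yz cm [-5.    1.81]
```

View pics/side11.png

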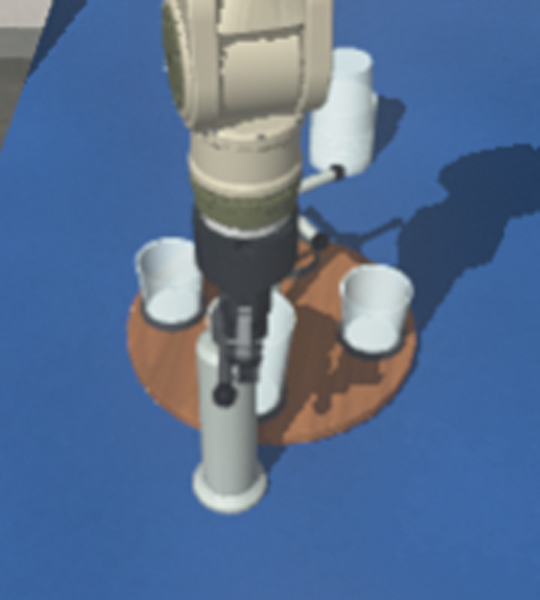

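step_arm(
  targets=[
    [[0.5,0,0],[0,0.015,0.05],0],
    [[0.5,0,0],[0,0.015,0.05],0],
    [[0.5,0,0],[0,0.015,0.05],0],
    [[0,0,0],[0,0,0.03],0],
    [[0,0,0],[0,0,0.03],0],
    [[0,0,0],[0,0,0.03],0],
    [[0,0,0],[0,0,0],0],
    [[0,0,0],[0,0,0],0],
    [[0,0,0],[0,0,0],0],
    [[0,0,0],[0,0,0],0],
  ],
)

```text
clock: 22.45
tcp_pos: [0.575, 0.2467, 0.2093]
orientation: [0.707, 0.014, 0.707, -0.014]
wrist_force: [-1.2, 1.0, -0.5]
finger_gap: 0.0002
```

```bash
python3 go.py
```

```text
t 22.45 tcp [0.575  0.2467 0.2093] zhead -2.28 xax [ 1.e-04 -1.e-04 -1.e+00] F [-1.17  0.99 -0.49] gap 0.0002
```

step_arm(
  targets=[
    [[0,0,0],[0,0,0.05],0],
    [[0,0,0],[0,0,0.05],0],
    [[0,0,0],[0,0,0.05],0],
    [[0,0,0],[0,0,0.05],0],
    [[0,0,0],[0,0,0.03],0],
    [[0,0,0],[0,0,0.03],0],
    [[0,0,0],[0,0,0],0],
    [[0,0,0],[0,0,0],0],
    [[0,0,0],[0,0,0],0],
    [[0,0,0],[0,0,0],0],
  ],
)

```text
clock: 23.45
tcp_pos: [0.5752, 0.2467, 0.2092]
orientation: [0.706, 0.014, 0.708, -0.014]
wrist_force: [-8.9, 1.6, 4.1]
finger_gap: -0.0002
```

```bash
python3 go.py;python3 st.py 12
```

```text
t 23.45 tcp [0.5752 0.2467 0.2092] zhead -2.24 xax [-4.e-03 -1.e-04 -1.e+00] F [-8.93  1.61  4.13] gap -0.0002
axis in tool yz cm [-5.01  1.67]
```

View pics/side12.png

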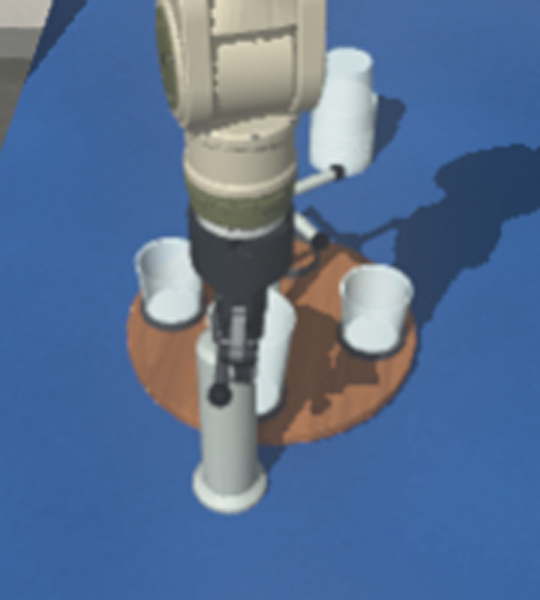

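step_arm(
  targets=[
    [[0,0,0],[0,0,-0.4],0],
    [[0,0,0],[0,0,-0.8],0],
    [[0,0,0],[0,0,-0.8],0],
    [[0,0,0],[0,0,0],0],
    [[0,0,0],[-2,0,0],0],
    [[0,0,0],[-3,0,0],0],
    [[0,0,0],[-3,0,0],0],
    [[0,0,0],[-3,0,0],0],
    [[0,0,0],[0,0,-4],0],
    [[0,0,0],[0,0,-4],0],
  ],
)

```text
clock: 24.5
tcp_pos: [0.4787, 0.2507, 0.32]
orientation: [0.708, 0.015, 0.706, -0.014]
wrist_force: [-0.1, 0.4, 0.2]
finger_gap: -0.0
```

```bash
python3 go.py .42 .42 .33
```

```text
t 24.5 tcp [0.4787 0.2507 0.32  ] zhead -2.36 xax [ 3.e-03  8.e-04 -1.e+00] F [-0.14  0.43  0.16] gap -0.0
tool shift cm [-1.01 16.67 -6.56]
```

step_arm(
  targets=[
    [[0,0,0],[0,2,-1],0],
    [[0,0,0],[0,3,-1.5],0],
    [[0,0,0],[0,3,-1.5],0],
    [[0,0,0],[0,3,-1.5],0],
    [[0,0,0],[0,3,-1],0],
    [[0,0,0],[0,2,0],0],
    [[0,0,0],[0,0,0],0],
    [[0,0,0],[0,0,0],0],
    [[0,0,0],[0,0,0],0],
    [[0,0,0],[0,0,0],0],
  ],
)

```text
clock: 25.5
tcp_pos: [0.4194, 0.4121, 0.3195]
orientation: [0.707, 0.015, 0.707, -0.015]
wrist_force: [-0.4, -1.2, 0.8]
finger_gap: -0.0002
```

```bash
python3 go.py; python3 st.py 13
python3 - <<'E'
from h import *
im=read_camera('top')[:,:,::-1];cv2.imwrite('pics/top13.png',cv2.resize(im[130:290,170:340],None,fx=3.7,fy=3.7,interpolation=cv2.INTER_CUBIC))
cv2.imwrite('pics/top13f.png',im)
E
```

```text
t 25.5 tcp [0.4194 0.4121 0.3195] zhead -2.36 xax [ 3.e-04 -1.e-04 -1.e+00] F [-0.37 -1.19  0.8 ] gap -0.0002
axis in tool yz cm [-20.89  17.94]
```

View pics/top13.png

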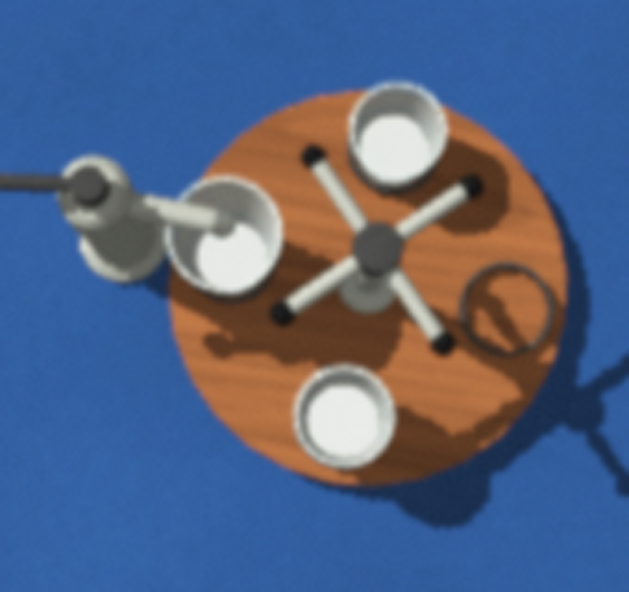

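View pics/side13.png

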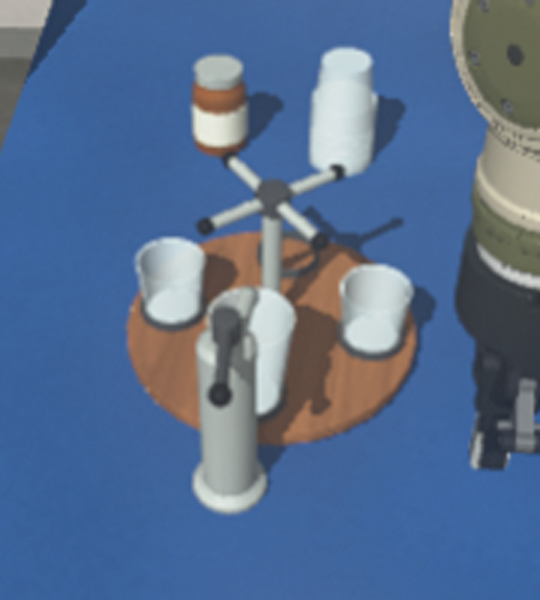

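View pics/top13f.png

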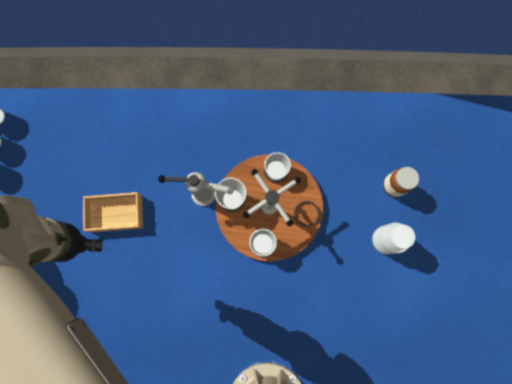

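Run:
```python
from h import *
T=lambda P:(np.array(P,float)+.5)/3.7-.5+[170,130]
a=at('top',T([(313,155),(473,187),(282,313),(442,342)]),.2);c=a.mean(0)
print(c,[round((np.degrees(np.arctan2(*(p-c)[1::-1])))%90,2) for p in a])
b=at('top',T([(90,187)]),.23)[0];print('boss',b,np.degrees(np.arctan2(*(b-c)[1::-1])))
l=at('top',[(162,179)],.222)[0];d=l-b;print(np.hypot(*d[:2]),np.degrees(np.arctan2(*d[1::-1])))
col=at('top',T([(506,309)]),.04)[0];d=c-col;print('collar opp',np.degrees(np.arctan2(*d[1::-1])))
print(hand_in())
```

```text
[ 0.55436651 -0.00091948  0.2       ] [np.float64(34.79), np.float64(33.8), np.float64(35.01), np.float64(34.78)]
boss [0.58846519 0.19322207 0.23      ] 80.03827717290076
0.08151900393078888 87.57730521644442
collar opp 79.14267813999138
the job is handed in; nothing more can be done
None
```

The job is done and handed in at about 25.5 s, well inside the 58 s limit: the tall cup is under the spout and the tap lever is fully open. No verdict was reported.

- **Carousel:** I turned it about 86° anticlockwise by pushing one spoke with the closed fingertips, and it stayed put once I backed off. The last check put the tall cup's collar at 79.6° and the spout's direction at 79.5–80°, which is about 1 mm apart. The wrist picture agreed to about 1–2 mm.
- **Tap lever:** I pushed it only after the carousel was at rest, clockwise until it stopped moving while the force rose to about 9 N. It now points at about 88°, against 89° expected at 1.4 rad, so it is at its stop within measuring error.
- **Clearance:** The cups were never touched, and the stack, jar and tray look unmoved in the pictures. The arm finished about 0.2 m from the tap at 0.32 m height, with a wrist reading of about 1.5 N, roughly noise level.

One disagreement: early tall-cup rim fits from the top camera came out 4–6 mm off in x compared with the collar position from the spokes. I trusted the spokes, and the rim fit from the top picture after the last turn agreed with them to within about 1 mm.

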